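# Balance the raking-light boom on its low stand

### The arm

A 7-joint arm with a two-finger parallel gripper is mounted at the origin on the work surface. World frame = base frame: x ahead of the robot, y to its left, z up, the work surface at z = 0. Lengths are in m, angles in degrees, forces in N, time in s.
With the tool pointing down it reaches from about 0.425 to 0.875 m from the base axis. Payload 4.7 kg.
Tool frame: the origin (TCP) lies between the finger pads; the fingertips stand 19 mm ahead of it and the grasp point (between the pads) is the TCP; x points along the fingers, z is the direction in which the jaws open and shut, and the axes are right-handed (so a half turn about x gives the same grasp; the last joint's range is limited). The gripper opens to 87 mm and grips with 3 to 60 N. Pads are 19 mm wide; open, the fingers measure 117 mm over their backs; the gripper's body (75 mm by 190 mm) begins 51 mm behind the grasp point.
Start: joints at [76.61, 18.392, -4.016, 83.108, 1.295, 78.541, -3.26], TCP at [0.159, -0.63, 0.242] pointing down, gripper open.
Joint ranges: [-163.93, 163.93], [-17.29, 119.83], [-79.2, 71.16], [3.27, 140.29], [-89.18, 269.18], [5.43, 117.66], [-154.24, 154.24]. Speed limits (degrees/s): [147.25, 147.25, 180, 180, 180, 180, 180].

### API

Orientations are given as [roll, pitch, yaw] about the fixed x, y, z axes, in that order (R = Rz(yaw) Ry(pitch) Rx(roll)).
In Python, from cell import monitor, read_camera, camera_model, env, regions_of gives the robot as it stands. The module is installed in compiled form; this text tells all that it offers.
- The arm moves only by the tool step_arm, never from a script. Its argument "deltas" is a list of rows, each a list of 5 numbers: the gripper's target within -1 to 1 (fully open at 1, half-way at 0, shut at -1), then the shift along the tool's x, y, z in m, then the turn about the tool's x in degrees. A call has 1 to 12 rows; each row is the pose to reach, as a shift and turn from the pose commanded when the call began, along the tool's axes at that moment; what a row does not reach only later rows make up. A row lasts 1/8 s, in which the tool goes at most 62.5 mm and 10.7 degrees, less where a joint would pass 70% of its speed; a pose out of reach is approached as far as the arm can. A call with a gripper value outside its range is refused whole. The fingers move at their own pace and stop on an object; "newtons" is the grip in N (left out, the last holds). Time passes only in rows, so rows that repeat a pose let the fingers close. It gives the time, the measured TCP pose, the force and the opening at its end, in the units of the state.
- monitor.get_obs(): the state, without advancing time (a new reading comes with each control period).
- read_camera(name): name is "scene" or "top"; returns (picture, depth): 400x640x3 uint8, red, green, blue; 400x640 float32, m along the optical axis (not along the pixel's ray), 0 where there is no reading.
- camera_model(name): a dict with "fx", "fy", "cx", "cy" (pixels), "xyz" and "attitude" of the camera in the world. Camera axes: x right, y down, z forward; pixel columns grow to the right and rows downward; lengths in m; the calibration is good to about 2 mm. A picture is of the moment at which its call begins. camera_model takes no time and is no camera call.
- env.sign_off(): hands the job in, once; it reports no verdict.
Trained networks look in the newest picture that a camera, given by its name, has taken for a name from the list of things; names that differ only in an ending like _2 or _b are one class to them, and where a whole thing is asked for, a point or a joint stands for the part that bears it (a point fixed in the world has none). Each returns a list of dicts, best first, with "p" (0 to 1); they miss things now and then, are a little off and sometimes report something else, mostly with a low value. They report only what shows in the picture. A call takes as long as a camera call. They do not tell look-alikes from the thing itself.
- regions_of(camera, thing): "pixels" (400x640 bool, what is visible of it) and "pixel" ([column, row] in pixels, amid what is visible of it).
The state is a dict: "time_s": time; "qpos": joint angles; "joint_velocities": joint speeds; "effort": joint torques, N m; "tool_pos": TCP position; "tool_rot": TCP orientation; "force": force on the tool from outside, world axes, zero at the start; "wrist_torque": the same for the moment, N m; "grip_width": finger opening in m.
Only numpy, scipy, OpenCV 4.12 (cv2) and the standard library are available. Lean on these libraries where they do the work, as an engineer would, in place of code of your own. Each camera call takes 0.05 s, during which the arm holds its last target. There are 200 camera calls.

### The job

Set the slotted counterweight astride the tail of the lamp boom, sitting fully down on the bar, and lay the boom across the rest of the low stand at its point of balance, so that with the hands off it stays level there by itself, lamp upright, lying between the yoke's cheeks. Find the balance point by trying: the exact masses are not known. Leave the other things on the table where they are.

Things in the scene. Friction and masses are not known exactly. Their poses are not given: they have to be found in the camera images.
- boom_mid (a point): Middle of the loose lamp boom's bar, half-way up: aluminium extrusion 360 long x 20 wide x 40 mm high (x, y, z; this point at its centre), its x axis pointing from the lamp end (-x) to the bare tail (+x), z up. It starts flat on the table. Boom with lamp weighs 0.44 to 0.66 kg; its own centre of mass, without counterweight, is 107 mm from this point towards the lamp.
- lamp_mid (a point): Centre of the black LED head on the boom's -x end (rigid part of the boom): 60 x 60 mm in plan, 56 mm high, filling x -240 to -180 mm from boom_mid; underside flush with the bar's underside. This point is 210 mm from boom_mid and 28 mm above the underside.
- weight_mid (a point): Centre of the loose steel counterweight's block, 19 mm above its feet. Upside-down U: 44 mm long (x), 49 wide (y), 38 high; a slot 25 mm wide, 24 mm deep, open below, runs through it along x; legs 12 mm thick. Stands slot down, z up. Fully down on the bar (20 wide) this point is 15 mm above boom_mid, slot along the bar; only friction keeps it there. Weighs 0.24 to 0.56 kg.
- weight_knob (a point): Middle of the thumb-screw head on top of the counterweight, 30 mm above weight_mid: round, 18 mm in diameter, 14 mm tall, on a 4 mm neck. Rigid; it need not be turned.
- rest (a point): Centre of the top face of the low stand's rest (the fulcrum), 70 mm above the table. Its flat top is only 10 mm wide along the boom (x, level) and 27 mm across (y), between two cheeks 30 mm long, 6 thick, rising 8 mm above it. The boom goes between them along x, either way round; lying level its mid-line is 20 mm above this point. If its balance point is over 4 mm off along x, the heavy end sinks.
- stand_foot (a point): Underside centre of the fixed stand, right below the rest: foot 130 mm (x) x 110 mm (y) x 12 mm high, a post 32 mm in diameter, and on it the yoke, 42 mm wide in y, 34 mm in x, its cheeks' tops 78 mm above the table.
- paperweight_mid (a point): Bystander: plain steel paperweight, a solid block 50 x 50 x 38 mm without a slot, with a small round knob on top (16 mm tall, 20 mm diameter). Point 19 mm up. Not to be moved.
- stamp_mid (a point): Bystander: rubber stamp with a wooden handle, base 52 x 34 mm, 71 mm tall in all. Point 35 mm up. Not to be moved.
- loupe_mid (a point): Bystander: domed glass desk loupe, 60 mm in diameter, 34 mm tall, near one end of the stand. Point 17 mm up. Not to be moved.
- clipbox_mid (a point): Bystander: small cardboard box, 52 x 40 x 26 mm, near the other end of the stand. Point 13 mm up. Not to be moved.
Not all that is in view belongs to the job. Leave any purple look-alike of the part that bears weight_mid alone. Leave any pink look-alike of the part that bears rest alone.

How it is judged (in metres and radians):
At the end, for the whole second after the job is handed in: Boom across the rest between the cheeks, upright, level within 3.4 degrees, underside within 4 mm of the rest's top, still. Counterweight astride the tail half (centre 40 to 185 mm from the bar's middle), down on the bar within 4 mm. No bystander ever moved over 30 mm (angle between boom_mid's own z axis and vertical below 0.06 rad and z of rest in the frame of boom_mid between -0.024 and -0.016 m and y of rest in the frame of boom_mid between -0.008 and 0.008 m and x of rest in the frame of boom_mid between -0.12 and 0.12 m and linear speed of boom below 0.01 m/s and x of weight_mid in the frame of boom_mid between 0.04 and 0.185 m and y of weight_mid in the frame of boom_mid between -0.006 and 0.006 m and z of weight_mid in the frame of boom_mid between 0.011 and 0.019 m and angle between the z axis of weight_mid and the z axis of boom_mid, either way round below 0.1 rad); the robot touches nothing.
It fails at once if a bystander is pushed, lifted or knocked over (moved more than 30 mm) (distance of any of paperweight_mid, stamp_mid, loupe_mid, clipbox_mid from where it was at the start of the episode above 0.03 m).
It also fails if it takes over 72 s, if anything falls off the work surface, if the arm or the gripper's body presses on something with over 40 N, if the wrist force passes 120 N, or if a joint passes its speed limit or range.

## Working session

There is one attempt and no reset: what is moved stays moved. The work goes in short steps, Python scripts to look and compute and a tool call to move; the robot and the scene stay as the last step left them, time stands still between calls to the robot, and variables do not carry over. Pictures are saved under pics/ and viewed, about 8 in all and at most 12, crops included, and the job is handed in when it is done.

Besides the shell and the picture viewer there is one more tool, called after ">>>" as name(argument=value, ...), one argument or row to a line, values as JSON. step_arm: Moves the arm, as the interface text tells. Its arguments: {"type":"object","properties":{"deltas":{"type":"array"},"newtons":{"type":"number"}},"required":["deltas"]}

```bash
mkdir -p pics; cat > h.py <<'E'
import numpy as np, cv2
from scipy.spatial.transform import Rotation as R
from cell import monitor, read_camera, camera_model, env, regions_of
def cam(n):
    m=camera_model(n); return m
def rot(m):
    a=np.array(m["attitude"],float)
    if a.shape==(3,3): return a
    return R.from_euler('xyz',a,degrees=True).as_matrix()
def cloud(n,d):
    m=cam(n); v,u=np.mgrid[:400,:640]
    P=np.stack([(u-m["cx"])/m["fx"]*d,(v-m["cy"])/m["fy"]*d,d],-1)
    return P@rot(m).T+np.array(m["xyz"])
def save(n,img): cv2.imwrite(n,img[...,::-1])
E
python3 - <<'E'
from h import *
print(camera_model("top"),camera_model("scene")); o=monitor.get_obs(); print(o)
for c in ["top","scene"]:
    p,d=read_camera(c); save(f"pics/{c}0.png",p); np.save(c+"0.npy",d); W=cloud(c,d)
    for t in ["boom_mid","lamp_mid","weight_mid","rest","stand_foot","paperweight_mid","stamp_mid","loupe_mid","clipbox_mid"]:
        for r in regions_of(c,t):
            m=r["pixels"]&(d>0)
            if m.sum()<5: continue
            q=W[m]; top=q[q[:,2]>np.percentile(q[:,2],90)-.006]
            print(c,t,round(r["p"],2),np.round(r["pixel"]),m.sum(),"med",np.median(q,0).round(3),"zmax",q[:,2].max().round(3),"topc",top.mean(0).round(3))
E
```

```text
{'fx': 502.7534394502225, 'fy': 502.7534394502225, 'cx': 319.0975327389658, 'cy': 197.1314829062866, 'xyz': array([ 0.33021111, -0.00698502,  1.22378358]), 'attitude': array([-172.39166337,    0.17855794,  -91.18152847])} {'fx': 439.13886490704306, 'fy': 439.13886490704306, 'cx': 313.5976874050538, 'cy': 196.31031901494603, 'xyz': array([1.12216608, 0.36486639, 1.0481624 ]), 'attitude': array([-142.83278751,    0.4195947 ,  120.92648175])}
{'time_s': 0.0, 'qpos': array([76.60813848, 18.43919288, -4.01617181, 83.17550544,  1.29649434,
       78.54034141, -3.25808985]), 'joint_velocities': array([-0.04684776,  0.01215817, -0.08940761, -0.03727874, -0.13552371,
       -0.002915  ,  0.03602101]), 'effort': array([-8.23513310e-04, -4.91282737e+01, -4.04027542e-01, -3.12526989e+01,
       -6.39628479e-02,  4.37894999e-02,  1.86627576e-04]), 'tool_pos': array([ 0.15926963, -0.62964867,  0.24045478]), 'tool_rot': array([-176.33721328,   89.89006542,  107.86722735]), 'force': array([ 0.44062516, -0.42051952,  0.03020789]), 'wrist_torque': array([-0.04738704,  0.01206645, -0.0418718 ]), 'grip_
[... 1985 characters left out ...]
stand_foot 0.66 [295. 264.] 1759 med [0.673 0.029 0.012] zmax 0.081 topc [0.663 0.021 0.066]
scene stand_foot 0.6 [404. 197.] 1364 med [0.327 0.193 0.012] zmax 0.082 topc [0.316 0.188 0.067]
scene paperweight_mid 0.75 [216. 158.] 337 med [ 0.487 -0.382  0.034] zmax 0.056 topc [ 0.482 -0.388  0.046]
scene paperweight_mid 0.57 [436. 245.] 370 med [0.445 0.335 0.037] zmax 0.058 topc [0.438 0.336 0.054]
scene stamp_mid 0.64 [431. 299.] 395 med [0.59  0.379 0.016] zmax 0.074 topc [0.586 0.378 0.068]
scene loupe_mid 0.54 [262. 233.] 330 med [ 0.644 -0.096  0.021] zmax 0.036 topc [ 0.638 -0.101  0.029]
scene clipbox_mid 0.6 [329. 285.] 390 med [0.678 0.14  0.025] zmax 0.031 topc [0.674 0.139 0.026]
```

```bash
python3 -c "
import cv2
a=cv2.imread('pics/top0.png');cv2.imwrite('pics/v1.png',cv2.resize(a[80:320,100:520],(800,457),interpolation=cv2.INTER_CUBIC))"
```

```text
(no output)
```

View pics/v1.png

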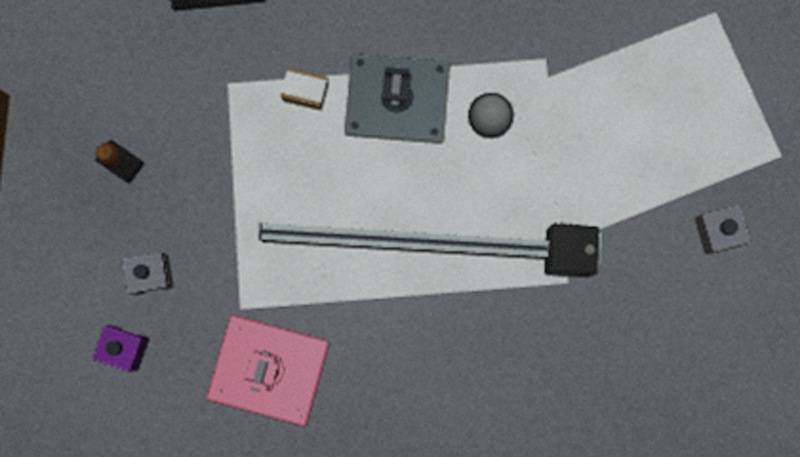

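```bash
cat >> h.py <<'E'
def rect(q):
    r=cv2.minAreaRect((q[:,:2]*1000).astype(np.float32)); return r
def sel(W,d,c,rad,z0,z1):
    m=(d>0)&(np.hypot(W[...,0]-c[0],W[...,1]-c[1])<rad)&(W[...,2]>z0)&(W[...,2]<z1); return W[m]
def axis(q):
    c=q.mean(0); u,s,vt=np.linalg.svd(q[:,:2]-c[:2],full_matrices=False); v=vt[0]; v=v*np.sign(v[1])
    t=(q[:,:2]-c[:2])@v
    return c,v,t.min(),t.max()
E
python3 - <<'E'
from h import *
for c in ["top","scene"]:
    d=np.load(c+"0.npy"); W=cloud(c,d)
    for n,p in dict(weight=(.435,.334),purple=(.345,.366),paper=(.474,-.387)).items():
        q=sel(W,d,p,.045,.031,.044); print(c,n,len(q),rect(q),q.mean(0).round(4)); q=sel(W,d,p,.02,.048,.07);print('   knob',q.mean(0).round(4))
    q=sel(W,d,(.467,.03),.18,.033,.047); q=q[(q[:,1]>-.15)]
    C,v,a,b=axis(q); print(c,"bar",C.round(4),v.round(4),(C[:2]+a*v).round(4),(C[:2]+b*v).round(4))
    q=sel(W,d,(.452,-.198),.06,.047,.075); print('lamp',rect(q),q.mean(0).round(4))
    q=sel(W,d,(.658,.017),.03,.06,.09); print('yoke',len(q),rect(q)); 
    q=sel(W,d,(.658,.017),.1,.006,.018); print('foot',len(q),rect(q))
p=cv2.imread('pics/scene0.png')
cv2.imwrite('pics/v2.png',np.hstack([cv2.resize(p[205:285,405:505],(500,400),interpolation=3),cv2.resize(p[230:300,260:330],(300,400),interpolation=3)]))
E
```

```text
top weight 338 ((433.6424255371094, 334.1493225097656), (44.69458770751953, 50.276763916015625), 8.891955375671387) [0.4332 0.3326 0.0377]
   knob [0.4338 0.3338 0.0553]
top purple 355 ((341.123291015625, 365.85687255859375), (51.10272216796875, 44.37260055541992), 71.00980377197266) [0.3411 0.3642 0.0377]
   knob [0.3414 0.3648 0.0551]
top paper 375 ((474.0892028808594, -390.9931640625), (49.74172592163086, 52.08070373535156), 13.528305053710938) [ 0.4739 -0.3904  0.0372]
   knob [ 0.4742 -0.3911  0.0529]
top bar [0.4686 0.0213 0.0395] [0.0817 0.9967] [ 0.4547 -0.148 ] [0.4825 0.191 ]
lamp ((450.33782958984375, -199.17166137695312), (62.198028564453125, 61.727725982666016), 83.73596954345703) [ 0.4504 -0.1983  0.0552]
yoke 169 ((657.6942138671875, 17.147184371948242), (28.752391815185547, 49.350440979003906), 84.85000610351562)
foot 1965 ((656.1145629882812, 14.36920166015625), (185.31533813476562, 157.53152465820312), 52.607242584228516)
scene weight 246 ((436.8746032714844, 335.48858642578125), (46.97605895996094, 49.18887710571289), 10.222016334533691) [0.4405 0.3357 0.0373]
   knob [0.4382 0.3356 0.0543]
scene purple 224 ((344.5763244628906, 367.0195007324219), (49.33852767944336, 47.30984115600586), 72.66293334960938) [0.3482 0.3668 0.0376]
   knob [0.3457 0.3672 0.0547]
scene paper 170 ((478.6513671875, -390.2554626464844), (53.74477005004883, 50.9328727722168), 11.558012008666992) [ 0.4816 -0.3862  0.0358]
   knob [ 0.4795 -0.389   0.0521]
scene bar [0.4741 0.0312 0.0388] [0.0812 0.9967] [ 0.4594 -0.1493] [0.4873 0.1923]
lamp ((455.3804626464844, -196.01670837402344), (60.63889694213867, 63.6283073425293), 87.89347076416016) [ 0.4568 -0.1944  0.0542]
yoke 162 ((663.20166015625, 17.80251693725586), (32.570594787597656, 45.72550964355469), 86.5465316772461)
foot 1484 ((661.1489868164062, 15.061027526855469), (196.37962341308594, 111.25464630126953), 83.66840362548828)
```

View pics/v2.png

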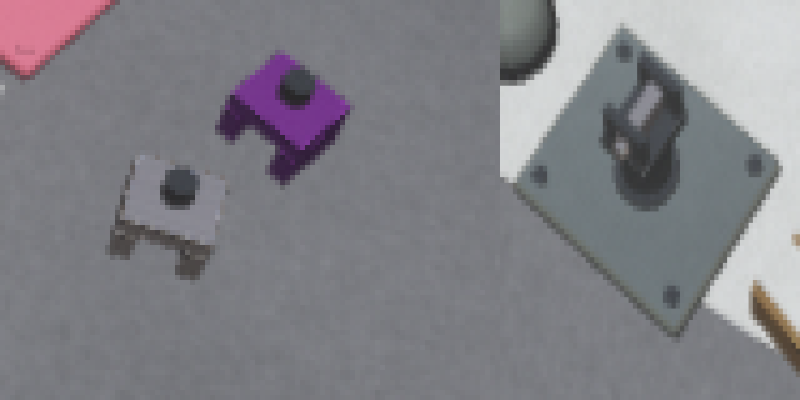

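```bash
cat >> h.py <<'E'
def state(o=None):
    o=o or monitor.get_obs(); M=R.from_euler('xyz',o["tool_rot"],degrees=True).as_matrix()
    return np.array(o["tool_pos"]),M
def plan(*targets):
    """targets: (x,y,z,jawangle or None); all relative to present pose"""
    p,M=state(); a0=np.degrees(np.arctan2(M[1,2],M[0,2])); o=monitor.get_obs()
    print("t",round(o["time_s"],2),"pos",p.round(4),"jaw",round(a0,2),"q1",o["qpos"][0].round(1),"q7",o["qpos"][6].round(1),"w",round(o["grip_width"],4),"F",o["force"].round(2),"T",o["wrist_torque"].round(3))
    for x,y,z,a in targets:
        dl=M.T@(np.array([x,y,z])-p); t=0
        if a is not None:
            t=-((a-a0+90)%180-90)   # tool x down: + turn = negative world yaw
        print((x,y,z,a),"->",dl.round(4),"turn",round(t,1),"alt",round(t-180*np.sign(t),1))
E
python3 - <<'E'
from h import *
p,M=state(); print(M.round(3))
plan((.5,-.3,.24,None),(.4812,.14,.12,175.3))
from h import *
m,=[r["pixels"] for r in regions_of("top","stand_foot")[1:2]]
d=np.load("top0.npy");W=cloud("top",d)
q=W[m&(d>0)&(W[...,2]>.006)&(W[...,2]<.018)]; print(rect(q),len(q))
E
```

```text
[[-0.     0.969  0.245]
 [-0.     0.245 -0.969]
 [-1.    -0.     0.   ]]
t 1.0 pos [ 0.1594 -0.6301  0.2416] jaw -75.8 q1 76.6 q7 -3.3 w 0.0868 F [ 0.4   0.22 -0.54] T [-0.027 -0.024  0.026]
(0.5, -0.3, 0.24, None) -> [ 0.0016  0.4112 -0.2365] turn 0 alt 0
(0.4812, 0.14, 0.12, 175.3) -> [ 0.1215  0.5009 -0.6677] turn -71.1 alt 108.9
((657.4814453125, 16.282875061035156), (129.47186279296875, 110.57276916503906), 83.9595718383789) 1871
```

>>> step_arm(
  deltas=[
    [1,0,0.2,-0.12,0],
    [1,0,0.3,-0.18,-10],
    [1,0,0.41,-0.24,-20],
    [1,0,0.41,-0.24,-30],
    [1,0,0.42,-0.3,-40],
    [1,0,0.44,-0.38,-50],
    [1,0.03,0.46,-0.46,-60],
    [1,0.06,0.48,-0.54,-71],
    [1,0.09,0.5,-0.6,-71],
    [1,0.12,0.501,-0.668,-71],
    [1,0.12,0.501,-0.668,-71],
    [1,0.12,0.501,-0.668,-71],
  ],
  newtons=10,
)

```text
time_s: 2.55
tool_pos: [0.467, 0.0123, 0.1587]
tool_rot: [-29.9, 89.9, -34.7]
force: [1.2, -0.1, -0.3]
grip_width: 0.0872
```

```bash
python3 - <<'E'
from h import *
plan((.4812,.14,.027,175.3))
E
```

```text
t 2.55 pos [0.467  0.0123 0.1587] jaw -4.83 q1 38.8 q7 -10.1 w 0.0872 F [ 1.21 -0.13 -0.35] T [-0.055 -0.163 -0.033]
(0.4812, 0.14, 0.027, 175.3) -> [0.1315 0.1286 0.0032] turn -0.1 alt 179.9
```

>>> step_arm(
  deltas=[
    [1,0,0.06,0,0],
    [1,0.03,0.11,0.003,0],
    [1,0.07,0.127,0.003,0],
    [1,0.07,0.127,0.003,0],
    [1,0.07,0.127,0.003,0],
  ],
)

```text
time_s: 3.18
tool_pos: [0.4811, 0.136, 0.0896]
tool_rot: [-21.0, 89.9, -25.9]
force: [0.4, 0.5, 0.8]
grip_width: 0.087
```

```bash
python3 - <<'E'
from h import *
plan((.4812,.14,.027,175.3))
E
```

```text
t 3.17 pos [0.4811 0.136  0.0896] jaw -4.86 q1 26.7 q7 -33.2 w 0.087 F [0.43 0.49 0.81] T [-0.052 -0.14   0.002]
(0.4812, 0.14, 0.027, 175.3) -> [ 0.0626  0.004  -0.0003] turn -0.2 alt 179.8
```

>>> step_arm(
  deltas=[
    [1,0.03,0.003,0,0],
    [1,0.06,0.003,0,0],
    [-0.4,0.06,0.003,0,0],
    [-0.8,0.06,0.003,0,0],
    [-0.8,0.06,0.003,0,0],
    [-0.8,0.06,0.003,0,0],
    [-0.8,0.06,0.003,0,0],
    [-0.8,0.06,0.003,0,0],
  ],
)

```text
time_s: 4.18
tool_pos: [0.4807, 0.1399, 0.0288]
tool_rot: [-31.4, 90.0, -36.2]
force: [0.3, 0.7, 0.4]
grip_width: 0.0349
```

```bash
python3 - <<'E'
from h import *
plan((.4812,.14,.027,175.3))
E
```

```text
t 4.17 pos [0.4807 0.1399 0.0288] jaw -4.8 q1 23.3 q7 -38.2 w 0.0349 F [0.25 0.65 0.37] T [ 0.047 -0.113 -0.019]
(0.4812, 0.14, 0.027, 175.3) -> [0.0018 0.0001 0.0005] turn -0.1 alt 179.9
```

Fingers close at ~80 mm/s; hold on until they stop.

>>> step_arm(
  deltas=[
    [-0.8,0,0,0,0],
    [-0.8,0,0,0,0],
    [-0.8,0,0,0,0],
    [-0.8,0,0,0,0],
  ],
)

```text
time_s: 4.68
tool_pos: [0.4805, 0.1399, 0.0286]
tool_rot: [-157.1, 90.0, -161.9]
force: [-0.7, 0.9, 0.5]
grip_width: 0.0197
```

```bash
python3 - <<'E'
from h import *
plan((.4335,.334,.16,98.9),(.4335,.334,.025,98.9))
p,d=read_camera("top"); W=cloud("top",d)
ps,ds=read_camera("scene"); Ws=cloud("scene",ds)
for w,dd in((W,d),(Ws,ds)):
    q=sel(w,dd,(.46,-.03),.12,.033,.047); q=q[(q[:,1]>-.15)]; C,v,a,b=axis(q); print(C.round(4),v.round(4),"at y=.14:",(C+[0,0,0])[0]+(.14-C[1])*v[0]/v[1])
E
```

```text
t 4.67 pos [0.4805 0.1399 0.0286] jaw -4.8 q1 23.3 q7 -38.2 w 0.0197 F [-0.67  0.94  0.48] T [-0.01   0.012  0.03 ]
(0.4335, 0.334, 0.16, 98.9) -> [-0.1314  0.1895 -0.0631] turn 76.3 alt -103.7
(0.4335, 0.334, 0.025, 98.9) -> [ 0.0036  0.1895 -0.0631] turn 76.3 alt -103.7
[ 0.4642 -0.0319  0.0397] [0.0858 0.9963] at y=.14: 0.4790392385795838
[ 0.469  -0.0286  0.0386] [0.0842 0.9964] at y=.14: 0.48323040947643087
```

>>> step_arm(
  deltas=[
    [1,0,0,0,0],
    [1,0,0,0,0],
    [1,-0.05,0,0,0],
    [1,-0.09,0.03,-0.01,-10],
    [1,-0.09,0.06,-0.02,-20],
    [1,-0.09,0.1,-0.03,-31],
    [1,-0.09,0.14,-0.04,-41],
    [1,-0.09,0.19,-0.061,-52],
    [1,-0.09,0.19,-0.061,-62],
    [1,-0.09,0.19,-0.061,-73],
    [1,-0.09,0.19,-0.061,-83],
    [1,-0.09,0.19,-0.061,-94],
  ],
)

```text
time_s: 6.28
tool_pos: [0.4359, 0.3343, 0.1186]
tool_rot: [-135.7, 90.0, -46.4]
force: [1.1, 0.5, 0.5]
grip_width: 0.0872
```

```bash
python3 - <<'E'
from h import *
plan((.435,.3345,.12,98.9),(.435,.3345,.025,98.9))
E
```

```text
t 6.28 pos [0.4359 0.3343 0.1186] jaw 89.28 q1 17.1 q7 27.6 w 0.0872 F [1.08 0.45 0.49] T [ 0.086 -0.116 -0.011]
(0.435, 0.3345, 0.12, 98.9) -> [-0.0014  0.0009  0.0002] turn -9.6 alt 170.4
(0.435, 0.3345, 0.025, 98.9) -> [0.0936 0.0009 0.0002] turn -9.6 alt 170.4
```

>>> step_arm(
  deltas=[
    [1,0,0.001,0,-9.6],
    [1,0.04,0.001,0,-9.6],
    [1,0.091,0.001,0,-9.6],
    [1,0.091,0.001,0,-9.6],
    [-0.3,0.091,0.001,0,-9.6],
    [-0.3,0.091,0.001,0,-9.6],
    [-0.3,0.091,0.001,0,-9.6],
    [-0.3,0.091,0.001,0,-9.6],
    [-0.3,0.091,0.001,0,-9.6],
    [-0.3,0.091,0.001,0,-9.6],
  ],
  newtons=30,
)

```text
time_s: 7.52
tool_pos: [0.4351, 0.3342, 0.0281]
tool_rot: [-150.3, 90.0, -51.8]
force: [-0.5, -2.7, 5.1]
grip_width: 0.0491
```

```bash
python3 - <<'E'
from h import *
plan()
E
```

```text
t 7.53 pos [0.4351 0.3342 0.0281] jaw 98.53 q1 12.5 q7 31.0 w 0.0491 F [-0.5  -2.71  5.09] T [-0.36  -0.026  0.024]
```

>>> step_arm(
  deltas=[
    [-0.3,-0.03,0,0,0],
    [-0.3,-0.08,0,0,0],
    [-0.3,-0.08,0,0,0],
    [-0.3,-0.08,0,0,0],
    [-0.3,-0.08,0,0,0],
  ],
)

```text
time_s: 8.15
tool_pos: [0.4339, 0.3333, 0.1059]
tool_rot: [117.5, 89.8, -144.0]
force: [-0.1, -0.9, -3.4]
grip_width: 0.0487
```

```bash
cat >> h.py <<'E'
def avg(n=10):
    f=[];t=[]
    for i in range(n):
        read_camera("top"); o=monitor.get_obs(); f.append(o["force"]); t.append(o["wrist_torque"])
    print("F",np.mean(f,0).round(3),np.std(f,0).round(2),"T",np.mean(t,0).round(4),np.std(t,0).round(3))
E
python3 - <<'E'
from h import *
avg(8)
plan((.4805,.14,.11,-4.8),(.4797,.13,.11,-4.8))
E
```

```text
F [ 0.132 -0.149 -2.656] [0.47 0.41 0.63] T [ 0.1233 -0.1498 -0.0019] [0.023 0.022 0.014]
t 8.55 pos [0.4347 0.3343 0.1075] jaw 98.55 q1 17.5 q7 35.1 w 0.0489 F [ 0.64 -0.61 -3.58] T [ 0.123 -0.139 -0.008]
(0.4805, 0.14, 0.11, -4.8) -> [-0.0025 -0.0164 -0.199 ] turn -76.7 alt 103.3
(0.4797, 0.13, 0.11, -4.8) -> [-0.0025 -0.0142 -0.2088] turn -76.7 alt 103.3
```

>>> step_arm(
  deltas=[
    [-0.3,0,0,-0.03,10],
    [-0.3,0,-0.004,-0.06,20],
    [-0.3,0,-0.008,-0.09,31],
    [-0.3,0,-0.01,-0.12,41],
    [-0.3,0,-0.012,-0.15,52],
    [-0.3,0,-0.014,-0.18,62],
    [-0.3,0,-0.0164,-0.199,73],
    [-0.3,0,-0.0164,-0.199,83],
    [-0.3,0,-0.0164,-0.199,94],
    [-0.3,0,-0.0164,-0.199,103.3],
    [-0.3,0,-0.0164,-0.199,103.3],
    [-0.3,0,-0.0164,-0.199,103.3],
  ],
)

```text
time_s: 10.05
tool_pos: [0.4805, 0.1402, 0.1077]
tool_rot: [-99.2, 90.0, -103.7]
force: [0.5, 1.3, -1.2]
grip_width: 0.049
```

```bash
python3 - <<'E'
from h import *
plan((.4805,.14,.07,-4.8),(.4805,.14,.044,-4.8))
p,d=read_camera("scene"); save("pics/s1.png",p); cv2.imwrite("pics/v3.png",cv2.resize(p[140:290,250:450],(800,600),interpolation=3)[...,::-1])
for c in("top","scene"):
    p,d=read_camera(c); w=cloud(c,d)
    q=sel(w,d,(.46,-.03),.12,.033,.047); q=q[(q[:,1]>-.15)]; C,v,a,b=axis(q); print(C.round(4),v.round(4),"at y=.14:",C[0]+(.14-C[1])*v[0]/v[1])
E
```

```text
t 10.05 pos [0.4805 0.1402 0.1077] jaw -4.58 q1 31.2 q7 -33.5 w 0.049 F [ 0.47  1.33 -1.25] T [-0.01  -0.103 -0.005]
(0.4805, 0.14, 0.07, -4.8) -> [ 0.0377 -0.0002  0.0001] turn 0.2 alt -179.8
(0.4805, 0.14, 0.044, -4.8) -> [ 0.0637 -0.0002  0.0001] turn 0.2 alt -179.8
[ 0.4642 -0.0301  0.0398] [0.0835 0.9965] at y=.14: 0.4784211420344052
[ 0.4679 -0.0454  0.0386] [0.0888 0.9961] at y=.14: 0.48443383529856204
```

View pics/v3.png

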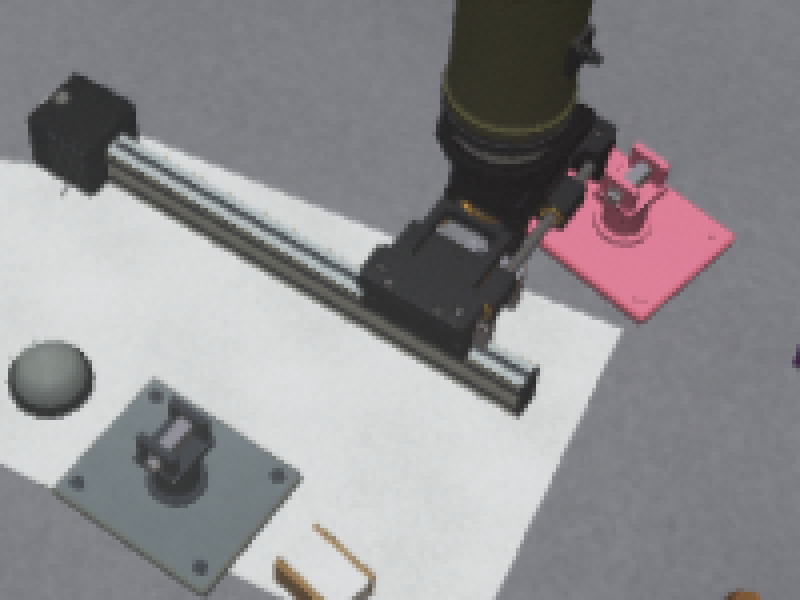

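The weight hides behind the gripper over the tail (about 430,310); the bar lies undisturbed. I'll lower it, watching the force.

>>> step_arm(
  deltas=[
    [-0.3,0.02,0,0,0.2],
    [-0.3,0.035,0,0,0.2],
    [-0.3,0.045,0,0,0.2],
    [-0.3,0.052,0,0,0.2],
    [-0.3,0.058,0,0,0.2],
    [-0.3,0.062,0,0,0.2],
    [-0.3,0.062,0,0,0.2],
  ],
)

```text
time_s: 11.08
tool_pos: [0.4805, 0.14, 0.0456]
tool_rot: [-146.6, 90.0, -151.5]
force: [0.4, 0.4, -2.5]
grip_width: 0.0487
```

```bash
python3 - <<'E'
from h import *
plan()
E
```

```text
t 11.07 pos [0.4805 0.14   0.0456] jaw -4.96 q1 27.5 q7 -38.7 w 0.0487 F [ 0.42  0.38 -2.49] T [-0.056 -0.104  0.074]
```

>>> step_arm(
  deltas=[
    [-0.3,0.002,0,0,0],
    [-0.3,0.002,0,0,0],
    [1,0.001,0,0,0],
    [1,0.001,0,0,0],
    [1,-0.04,0,0,0],
    [1,-0.08,0,0,0],
    [1,-0.08,-0.06,0,0],
    [1,-0.08,-0.12,0,0],
    [1,-0.08,-0.158,0,0],
    [1,-0.08,-0.158,0,0],
    [1,-0.08,-0.158,0,0],
  ],
)

```text
time_s: 12.45
tool_pos: [0.4671, -0.0165, 0.1259]
tool_rot: [41.3, 90.0, 36.4]
force: [-0.4, -0.1, -0.2]
grip_width: 0.0872
```

```bash
python3 - <<'E'
from h import *
plan((.467,-.018,.08,-4.8),(.467,-.018,.034,-4.8))
for c in("top","scene"):
    p,d=read_camera(c); w=cloud(c,d)
    if c=="scene": cv2.imwrite("pics/v4.png",cv2.resize(p[140:290,250:450],(800,600),interpolation=3)[...,::-1])
    q=sel(w,d,(.48,.14),.035,.047,.06); print(c,len(q),rect(q),q.mean(0).round(4)); q=sel(w,d,(.48,.14),.03,.062,.085);print('   knob',q.mean(0).round(4),q[:,2].max())
    q=sel(w,d,(.45,-.196),.05,.047,.062); print('  lamp',rect(q))
    q=sel(w,d,(.48,.175),.02,.034,.045); print('  tail end y',np.percentile(q[:,1],99).round(4))
E
```

```text
t 12.45 pos [ 0.4671 -0.0165  0.1259] jaw -4.92 q1 48.5 q7 -9.2 w 0.0872 F [-0.44 -0.05 -0.25] T [-0.001 -0.089  0.002]
(0.467, -0.018, 0.08, -4.8) -> [ 0.0459 -0.0015  0.    ] turn -0.1 alt 179.9
(0.467, -0.018, 0.034, -4.8) -> [ 0.0919 -0.0015 -0.    ] turn -0.1 alt 179.9
top 346 ((479.2613525390625, 140.52944946289062), (44.22874450683594, 49.40190124511719), 85.89508056640625) [0.4786 0.14   0.0538]
   knob [0.4788 0.1404 0.0718] 0.07593472544785906
  lamp ((450.5011291503906, -198.89877319335938), (61.71881866455078, 61.80299377441406), 84.4141845703125)
  tail end y 0.191
scene 225 ((482.26702880859375, 141.75025939941406), (45.52287292480469, 52.52503967285156), 87.14031982421875) [0.4853 0.1436 0.0528]
   knob [0.4846 0.1429 0.0698] 0.07575197062059325
  lamp ((454.9972229003906, -196.4108123779297), (62.11439514160156, 61.45679473876953), 88.10186004638672)
  tail end y 0.1926
```

View pics/v4.png

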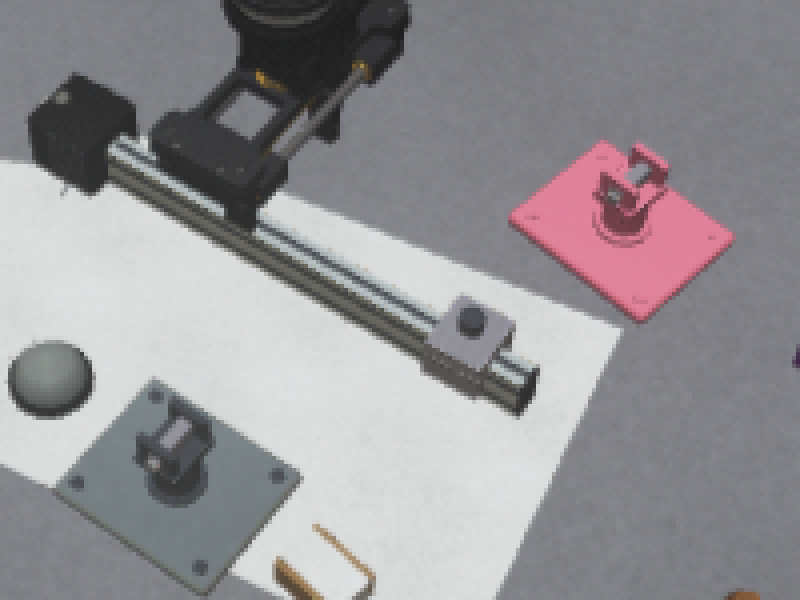

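```bash
python3 - <<'E'
from h import *
avg(8); plan()
E
```

```text
F [-0.234 -0.002  0.045] [0.72 0.59 0.52] T [-0.0236 -0.0867  0.0049] [0.026 0.018 0.029]
t 12.95 pos [ 0.4669 -0.0171  0.1256] jaw -4.93 q1 48.5 q7 -9.1 w 0.0869 F [ 0.65 -0.23  0.97] T [-0.049 -0.092  0.057]
```

>>> step_arm(
  deltas=[
    [1,0.05,-0.001,0,0],
    [1,0.091,-0.001,0,0],
    [1,0.091,-0.001,0,0],
    [-0.8,0.091,-0.001,0,0],
    [-0.8,0.091,-0.001,0,0],
    [-0.8,0.091,-0.001,0,0],
    [-0.8,0.091,-0.001,0,0],
    [-0.8,0.091,-0.001,0,0],
    [-0.8,0.091,-0.001,0,0],
    [-0.8,0.091,-0.001,0,0],
    [-0.8,0.091,-0.001,0,0],
    [-0.8,0.091,-0.001,0,0],
  ],
  newtons=50,
)

```text
time_s: 14.45
tool_pos: [0.4671, -0.0184, 0.0347]
tool_rot: [2.8, 90.0, -2.2]
force: [1.7, -0.7, -2.2]
grip_width: 0.0197
```

>>> step_arm(
  deltas=[
    [-0.8,-0.01,0,0,0],
    [-0.8,-0.02,0,0,0],
    [-0.8,-0.03,0,0,0],
    [-0.8,-0.03,0,0,0],
    [-0.8,-0.03,0,0,0],
  ],
)

```text
time_s: 15.08
tool_pos: [0.4665, -0.0186, 0.0646]
tool_rot: [-128.4, 90.0, -133.3]
force: [-0.6, 0.2, -8.6]
grip_width: 0.0194
```

```bash
cat >> h.py <<'E'
def tilt(c="top",show=True):
    p,d=read_camera(c); w=cloud(c,d); m=None
    return p,d,w
E
python3 - <<'E'
from h import *
avg(8); plan()
p,d=read_camera("top"); w=cloud("top",d)
for n,c,r in(("tail",(.482,.175),.016),("lamp",(.4505,-.199),.03),("bar",(.475,.07),.02),("bar2",(.456,-.12),.02),("weight",(.479,.14),.02)):
    q=sel(w,d,c,r,.05,.2); print(n,len(q),np.median(q,0).round(4))
E
```

```text
F [-0.054 -0.07  -7.78 ] [0.45 0.41 0.44] T [ 0.0014 -0.0923  0.0045] [0.037 0.028 0.03 ]
t 15.47 pos [ 0.4667 -0.0184  0.0645] jaw -4.95 q1 46.5 q7 -14.3 w 0.0194 F [-0.38 -0.02 -7.86] T [ 0.001 -0.066 -0.024]
tail 112 [0.4814 0.1765 0.0696]
lamp 540 [ 0.4505 -0.1986  0.0853]
bar 149 [0.4723 0.0702 0.0695]
bar2 155 [ 0.455  -0.1189  0.0691]
weight 239 [0.4773 0.1395 0.0844]
```

```bash
python3 - <<'E'
from h import *
plan((.659,.0188,.15,-5.8),(.659,.0188,.1047,-5.8))
E
```

```text
t 15.53 pos [ 0.4668 -0.0184  0.0646] jaw -4.96 q1 46.5 q7 -14.3 w 0.0199 F [-0.75  0.01 -7.93] T [-0.066 -0.134  0.025]
(0.659, 0.0188, 0.15, -5.8) -> [-0.0854  0.0536  0.1883] turn 0.8 alt -179.2
(0.659, 0.0188, 0.1047, -5.8) -> [-0.0401  0.0536  0.1883] turn 0.8 alt -179.2
```

>>> step_arm(
  deltas=[
    [-0.8,-0.03,0,0,0],
    [-0.8,-0.06,0.01,0.01,0],
    [-0.8,-0.085,0.02,0.04,0.4],
    [-0.8,-0.085,0.03,0.08,0.8],
    [-0.8,-0.085,0.04,0.12,0.8],
    [-0.8,-0.085,0.05,0.155,0.8],
    [-0.8,-0.085,0.0536,0.178,0.8],
    [-0.8,-0.085,0.0536,0.1883,0.8],
    [-0.8,-0.085,0.0536,0.1883,0.8],
    [-0.8,-0.085,0.0536,0.1883,0.8],
    [-0.8,-0.085,0.0536,0.1883,0.8],
  ],
)

```text
time_s: 16.9
tool_pos: [0.6583, 0.0184, 0.1499]
tool_rot: [-104.2, 90.0, -110.0]
force: [0.8, 0.1, -8.0]
grip_width: 0.0197
```

```bash
python3 - <<'E'
from h import *
avg(6);plan((.659,.0188,.1047,-5.8))
for c in("top","scene"):
    p,d=read_camera(c); w=cloud(c,d)
    if c=="scene": cv2.imwrite("pics/v5.png",cv2.resize(p[150:330,200:440],(800,600),interpolation=3)[...,::-1])
    for n,cc,r in(("tail",(.674,.21),.016),("lamp",(.643,-.16),.03),("bar2",(.649,-.08),.02),("weight",(.672,.177),.02)):
        q=sel(w,d,cc,r,.1,.25); print(c,n,len(q),np.median(q,0).round(4))
E
```

```text
F [-2.320e-01  2.000e-03 -7.923e+00] [0.29 0.69 0.23] T [ 0.0117 -0.1096 -0.0128] [0.027 0.011 0.021]
t 17.2 pos [0.6589 0.0186 0.1498] jaw -5.76 q1 31.0 q7 -25.2 w 0.0199 F [-0.39 -0.89 -7.84] T [ 0.028 -0.111 -0.015]
(0.659, 0.0188, 0.1047, -5.8) -> [0.0451 0.0002 0.0001] turn 0.0 alt -180.0
top tail 140 [0.6728 0.2132 0.1539]
top lamp 577 [ 0.6423 -0.1595  0.1705]
top bar2 0 [nan nan nan]
top weight 257 [0.6695 0.1757 0.1695]
scene tail 158 [0.6799 0.2074 0.1542]
scene lamp 390 [ 0.6461 -0.1586  0.1695]
scene bar2 172 [ 0.657  -0.0806  0.1521]
scene weight 218 [0.6763 0.1791 0.1691]
  return _methods._mean(a, axis=axis, dtype=dtype,
  ret = um.true_divide(
```

View pics/v5.png

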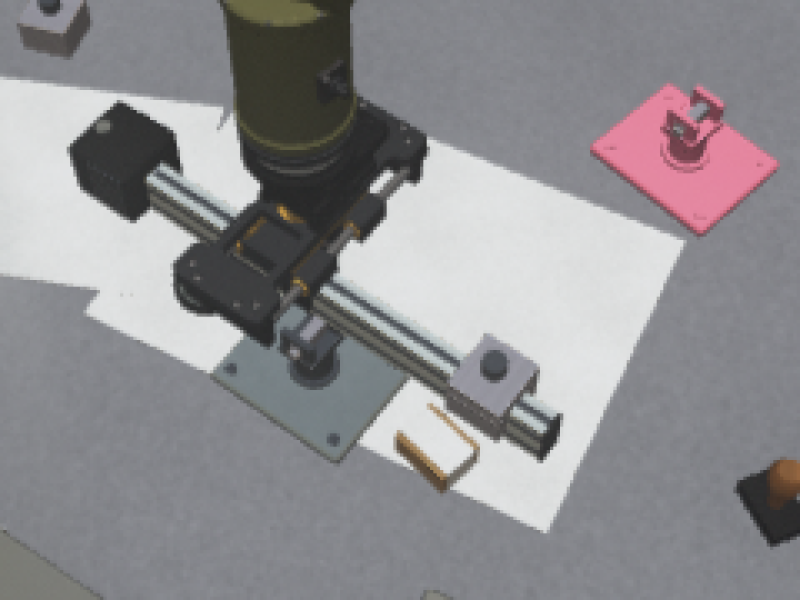

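The boom hangs level above the stand, weight seated, with the yoke just below and in front of the gripper at (315,340). Lowering.

>>> step_arm(
  deltas=[
    [-0.8,0.012,0,0,0],
    [-0.8,0.022,0,0,0],
    [-0.8,0.03,0,0,0],
    [-0.8,0.036,0,0,0],
    [-0.8,0.04,0,0,0],
    [-0.8,0.043,0,0,0],
    [-0.8,0.0445,0,0,0],
    [-0.8,0.0455,0,0,0],
    [-0.8,0.0455,0,0,0],
  ],
)

```text
time_s: 18.42
tool_pos: [0.6592, 0.0187, 0.1048]
tool_rot: [-31.7, 90.0, -37.5]
force: [-0.5, 0.8, -4.3]
grip_width: 0.0197
```

```bash
python3 - <<'E'
from h import *
avg(6);plan()
E
```

```text
F [-1.564 -0.726 -3.18 ] [0.54 0.4  1.22] T [-0.064   0.3764 -0.0086] [0.023 0.083 0.032]
t 18.73 pos [0.6592 0.0188 0.1048] jaw -5.76 q1 30.3 q7 -26.5 w 0.0203 F [-1.4  -0.1  -1.24] T [-0.071  0.495 -0.067]
```

>>> step_arm(
  deltas=[
    [-0.8,0.0005,0,0,0],
    [-0.43,0.0005,0,0,0],
    [-0.43,0.0005,0,0,0],
    [-0.43,0.0005,0,0,0],
    [-0.43,0.0005,0,0,0],
    [-0.43,0.0005,0,0,0],
    [-0.43,0.0005,0,0,0],
    [-0.43,0.0005,0,0,0],
  ],
  newtons=10,
)

```text
time_s: 19.73
tool_pos: [0.659, 0.0187, 0.1037]
tool_rot: [-94.4, 90.0, -100.1]
force: [-0.7, 0.4, 0.2]
grip_width: 0.0246
```

```bash
cat >> h.py <<'E'
def chk(c="top"):
    p,d=read_camera(c); w=cloud(c,d)
    for n,cc,r in(("tail",(.674,.21),.016),("lamp",(.643,-.16),.03),("weight",(.672,.177),.02)):
        q=sel(w,d,cc,r,.06,.17); print(c,n,len(q),np.median(q,0).round(4), "slope_y deg",np.degrees(np.arctan(np.polyfit(q[:,1],q[:,2],1)[0])).round(2))
    m=sel(w,d,(.66,.08),.04,.08,.15); m=m[(m[:,1]>.06)]; print("bar top z",np.median(m,0).round(4))
    return p
E
python3 - <<'E'
from h import *
avg(4);plan();chk();chk("scene")
E
```

```text
F [ 0.026 -0.152  0.264] [0.33 0.81 0.21] T [-0.0509 -0.107   0.0049] [0.022 0.024 0.019]
t 19.93 pos [0.6591 0.0187 0.1037] jaw -5.76 q1 30.3 q7 -26.5 w 0.025 F [-0.31 -0.54  0.57] T [-0.038 -0.074  0.007]
top tail 133 [0.6724 0.2134 0.1099] slope_y deg -32.68
top lamp 527 [ 0.6421 -0.1598  0.1249] slope_y deg -1.94
top weight 235 [0.6698 0.1756 0.125 ] slope_y deg -2.54
bar top z [0.66   0.0947 0.109 ]
scene tail 144 [0.6791 0.2066 0.1096] slope_y deg -24.32
scene lamp 371 [ 0.6454 -0.1592  0.124 ] slope_y deg -2.21
scene weight 207 [0.6763 0.1795 0.1247] slope_y deg 0.47
bar top z [0.6731 0.088  0.1079]
```

>>> step_arm(
  deltas=[
    [-0.3,0,0,0,0],
    [-0.1,0,0,0,0],
    [0.2,0,0,0,0],
    [0.5,0,0,0,0],
    [1,0,0,0,0],
    [1,0,0,0,0],
    [1,0,0,0,0],
    [1,0,0,0,0],
    [1,0,0,0,0],
    [1,0,0,0,0],
  ],
)

```text
time_s: 21.28
tool_pos: [0.659, 0.0187, 0.1037]
tool_rot: [-98.5, 90.0, -104.3]
force: [0.5, 0.1, -0.2]
grip_width: 0.0868
```

```bash
python3 - <<'E'
from h import *
plan();chk();chk("scene")
E
```

```text
t 21.27 pos [0.659  0.0187 0.1037] jaw -5.76 q1 30.3 q7 -26.5 w 0.0868 F [ 0.54  0.13 -0.24] T [-0.038 -0.085 -0.01 ]
top tail 127 [0.6732 0.2132 0.1094] slope_y deg -33.33
top lamp 529 [ 0.6419 -0.1592  0.1256] slope_y deg -3.67
top weight 235 [0.6698 0.1752 0.1243] slope_y deg -0.39
bar top z [0.6595 0.0929 0.1086]
scene tail 138 [0.6792 0.2071 0.1093] slope_y deg -20.21
scene lamp 371 [ 0.6457 -0.1594  0.1249] slope_y deg -1.21
scene weight 202 [0.6761 0.1787 0.1241] slope_y deg 0.49
bar top z [0.6729 0.0894 0.1081]
```

It stays level with the fingers fully open. I'll rise straight up and check.

>>> step_arm(
  deltas=[
    [1,-0.01,0,0,0],
    [1,-0.03,0,0,0],
    [1,-0.07,0,0,0],
    [1,-0.12,0,0,0],
    [1,-0.16,0,0,0],
    [1,-0.16,0,-0.05,0],
    [1,-0.16,0,-0.1,0],
    [1,-0.16,0,-0.14,0],
    [1,-0.16,0,-0.16,0],
    [1,-0.16,0,-0.16,0],
    [1,-0.16,0,-0.16,0],
    [1,-0.16,0,-0.16,0],
  ],
)

```text
time_s: 22.88
tool_pos: [0.5006, 0.0349, 0.2639]
tool_rot: [77.1, 89.9, 71.4]
force: [-0.5, 0.0, 0.1]
grip_width: 0.087
```

```bash
python3 - <<'E'
from h import *
plan();p=chk();cv2.imwrite("pics/v6t.png",p[...,::-1]);p=chk("scene")
cv2.imwrite("pics/v6.png",cv2.resize(p[150:330,200:440],(800,600),interpolation=3)[...,::-1])
for n,cc in dict(loupe=(.632,-.105),clip=(.67,.135)).items(): pass
E
```

```text
t 22.88 pos [0.5006 0.0349 0.2639] jaw -5.74 q1 47.1 q7 -13.7 w 0.087 F [-0.49  0.01  0.07] T [ 0.008 -0.038 -0.004]
top tail 131 [0.6723 0.213  0.1096] slope_y deg -32.01
top lamp 526 [ 0.6423 -0.1595  0.1249] slope_y deg -3.0
top weight 217 [0.6691 0.1768 0.1248] slope_y deg -7.33
bar top z [nan nan nan]
scene tail 146 [0.6792 0.207  0.1095] slope_y deg -24.95
scene lamp 373 [ 0.6463 -0.1591  0.1242] slope_y deg -2.36
scene weight 199 [0.6759 0.1787 0.1241] slope_y deg 1.88
bar top z [0.6732 0.0889 0.1084]
  return _methods._mean(a, axis=axis, dtype=dtype,
  ret = um.true_divide(
```

View pics/v6.png

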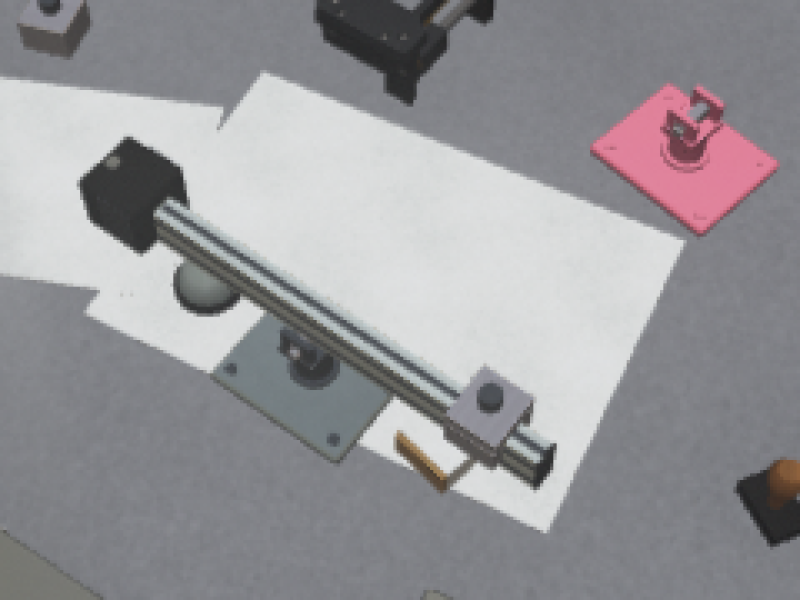

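```bash
python3 -c "
from h import *
chk('scene'); env.sign_off()"
```

```text
scene tail 132 [0.679  0.2077 0.1094] slope_y deg -21.84
scene lamp 378 [ 0.646  -0.1592  0.1244] slope_y deg -4.24
scene weight 209 [0.6763 0.1785 0.1245] slope_y deg 0.44
bar top z [0.6726 0.0883 0.108 ]
the job is handed in; nothing more can be done
```

The boom now lies balanced and level across the rest with the counterweight on its tail, and the job is handed in at about 23 s of the 72 s. The hand-in reports no verdict.

- **What I did:** I gripped the bar once at the tail to find its line. Then I set the counterweight about 130 mm from the bar's middle on the tail side. I lifted the boom about 30 mm on the lamp side of its middle. The wrist torque put the balance point about 3 mm further towards the lamp, so I shifted the boom 2 mm and laid it on the rest. I opened the fingers in two steps and then backed the arm clear.
- **Level:** With the gripper away, the bar top at the tail stands at 109.5 mm and the lamp top at about 124.5 mm. That puts the underside at about 69–70 mm at both ends, so the boom is level to within about 0.3 degrees. Nothing moved between the last checks.
- **Counterweight:** Its block top is about 55 mm above the bar's underside, against 54 mm when fully seated.
- **Bystanders:** I steered clear of them and those visible in the last picture look unmoved, but I did not re-measure their positions.
- **Disagreements:** The two cameras differed by about 4–5 mm in x, so I used the gripped bar as the reference. Slope fits over the small lamp and tail patches were noisy, and I ignored them in favour of the end heights.

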